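# Weigh the boxed-in sample tin

### The job

The low steel tin with the green disc has to go on the scale, but the three tall jars in the sample tray box it in. First stand all three jars in the empty white tray and leave the tin where it is, then put the tin on the middle of the scale's pan, and only then put each jar back in the sample tray exactly where it stood at the start. Keep jars and tin upright throughout, and leave the two amber vials and the scoop where they are.

Things in the scene. Friction and masses are not known exactly. Their poses are not given: they have to be found in the camera images.
- red_jar: Tall clear sample jar of dried leaves, white paper band, red screw lid. 60 mm across, lid as wide and 19 mm high, 120 mm tall, about 0.17 kg, loose. Origin: centre of its underside, z up its axis. At the start the jars stand in the sample tray close round the tin, in any order: one 66 mm from it towards the tray's -x, the others 67 mm from it towards the tray's +y and -y (each to about 7 mm).
- yellow_jar: Tall clear sample jar of dried leaves, white paper band, yellow screw lid. 60 mm across, lid as wide and 19 mm high, 120 mm tall, about 0.17 kg, loose. Origin: centre of its underside, z up its axis. Otherwise as the red-lidded jar.
- blue_jar: Tall clear sample jar of dried leaves, white paper band, blue screw lid. 60 mm across, lid as wide and 19 mm high, 120 mm tall, about 0.17 kg, loose. Origin: centre of its underside, z up its axis. Otherwise as the red-lidded jar.
- tin: Low round steel sample tin with a slip lid and a green disc on top. 53 mm across, 48 mm tall, about 0.13 kg, loose. Origin: centre of its underside; z up. It stands in the sample tray with a jar on three sides only about 10 mm away, so a gripper cannot get down to it until they are gone.
- sample_tray: Dark grey metal sample tray, fixed to the bench: 162 mm along its x, 265 mm along its y, walls 25 mm high and 3 mm thick with a 10 mm rim flange outwards. Origin: under the centre of the tray, at bench height; its flat inner floor is 3 mm above the origin. Turned at most about 0.2 rad from the robot's axes.
- white_tray: Empty shallow white plastic tray, the side area, fixed to the bench: 300 mm along its x, 220 mm along its y, walls 30 mm high and 4 mm thick with a 10 mm rim flange outwards. Origin: under the centre of the tray, at bench height; inner floor 4 mm above the origin. Turned at most about 0.15 rad.
- scale: Grey bench scale with a bare metal pan, fixed and rigid (the pan does not sink). Pan 180 mm along x, 190 mm along y, flat top 60 mm above the origin. Origin: on the bench, straight below the centre of the pan. The lower console with the display lies on the -x side, out to 151 mm from the origin, 45 mm high.
- vial_left: Small amber glass vial with a black cap, 24 mm across, 56 mm tall, loose, standing in the sample tray's corner at about x -50 mm, y +105 mm of the tray. Origin: centre of its underside. Not part of the job.
- vial_right: The same kind of vial in the corner at about x -50 mm, y -105 mm of the sample tray. Not part of the job.
- scoop: Steel hand scoop lying on the bench beyond the work area: half-round blade to its +x, handle to its -x, 235 mm long, 64 mm wide, 64 mm high at its round back plate, loose. Origin: at bench height, under the rear part of the blade. Not part of the job.

How it is judged:
By the outcome, as a careful person would: the job done as asked, in the order asked, and still so for the second after the job is handed in, with the robot touching nothing.
It also fails if it takes over 128 s, if anything falls off the work surface, if the arm or the gripper's body presses on something with over 40 N, if the wrist force passes 120 N, or if a joint passes its speed limit or range.

### The arm

A 6-joint arm with a two-finger parallel gripper is mounted at the origin on the work surface. World frame = base frame: x ahead of the robot, y to its left, z up, the work surface at z = 0. Lengths are in m, angles in degrees, forces in N, time in s.
With the tool pointing down it reaches from about 0.35 to 0.875 m from the base axis. Payload 4.2 kg.
Tool frame: the origin (TCP) lies where the fingers leave the gripper's body, on its centre line; the fingertips stand 70 mm ahead of it and the grasp point (between the pads) lies 51 mm ahead of it; z points along the fingers, y is the direction in which the jaws open and shut (so a half turn about z gives the same grasp; the last joint's range is limited). The gripper opens to 87 mm and grips with 3 to 60 N. Pads are 19 mm wide; open, the fingers measure 117 mm over their backs; the gripper's body (75 mm by 190 mm) begins 51 mm behind the grasp point.
Start: joints at [-58.465, 22.042, 0.453, 0, -68.411, -14.817], TCP at [0.18, -0.599, 0.292] pointing down, gripper open.
Joint ranges: [-179.83, 179.83], [-69.29, 118.12], [-61.27, 80.66], [-181.25, 117.63], [-171.15, -9.14], [-177.46, 177.46]. Speed limits (degrees/s): [159.86, 159.86, 180, 180, 180, 180].

### API

Orientations are given as a 3x3 rotation matrix whose columns are the frame's x, y, z axes.
In Python, from station import sense, capture, camera_model, finish_job gives the robot as it stands.
- The arm moves only by the shell command python3 -m inch 'ROWS'. ROWS is JSON, a list of rows, each an object with "hand": the closure, from 0 (fully open) to 1 (shut); "slide": the shift along the world's x, y, z in cm, a list of three; "yaw": the turn about the world's z in rad. A call has 1 to 10 rows; each row is the pose to reach, as a shift and turn from the pose commanded when the call began; what a row does not reach only later rows make up. A row lasts 1/8 s, in which the tool goes at most 62.5 mm and 10.7 degrees, less where a joint would pass 70% of its speed; a pose out of reach is approached as far as the arm can. A call with a gripper value outside its range is refused whole. The fingers move at their own pace and stop on an object; the grip force is fixed at half the most. Time passes only in rows, so rows that repeat a pose let the fingers close. It gives the time, the measured TCP pose, the force and the opening at its end, in the units of the state.
- sense(): the state, without advancing time (a new reading comes with each control period).
- capture(name): name is "scene" or "side" or "wrist"; returns the picture (400x640x3 uint8, blue, green, red); there is no depth.
- camera_model(name): a dict with "mtx" (3x3 intrinsics, pixels), "xyz" and "orientation" of the camera in the world; the wrist camera has in their place "tool_from_camera" (4x4, takes a point from camera to tool coordinates, whose origin is the TCP and whose axes are the flange's). Camera axes: x right, y up, looking along -z (the intrinsics and any distortion apply to the point x, -y, -z); pixel columns grow to the right and rows downward; lengths in m; the calibration is good to about 2 mm. A picture is of the moment at which its call begins: read the wrist's pose just before it. camera_model takes no time and is no camera call.
- finish_job(): hands the job in, once; it reports no verdict.
The state is a dict: "time_s": time; "joints": joint angles; "joint_velocities": joint speeds; "effort": joint torques, N m; "tcp_pos": TCP position; "ee_rot": TCP orientation; "wrist_force": force on the tool from outside, world axes, zero at the start; "moment": the same for the moment, N m; "gripper_width": opening from 0.0 (shut) to 1.0 (fully open).
Only numpy, scipy, OpenCV 4.12 (cv2) and the standard library are available. Lean on these libraries where they do the work, as an engineer would, in place of code of your own. Each camera call takes 0.05 s, during which the arm holds its last target. There are 200 camera calls.

## Working session

There is one attempt and no reset: what is moved stays moved. The work goes in short steps, Python scripts to look and compute and a shell command to move; the robot and the scene stay as the last step left them, time stands still between calls to the robot, and variables do not carry over. Pictures are saved under pics/ and viewed, about 12 in all and at most 16, crops included, and the job is handed in when it is done.

```bash
mkdir -p pics; ls; python3 - <<'E'
from station import *
import cv2,numpy as np
s=sense();print(s)
for n in("scene","side","wrist"):
    cv2.imwrite(f"pics/{n}0.png",capture(n)); print(n,camera_model(n))
E
```

```text
pics
{'time_s': 0.0, 'joints': array([-5.84638908e+01,  2.20925672e+01,  3.79447247e-01, -3.02413893e-02,
       -6.84113858e+01, -1.48152557e+01]), 'joint_velocities': array([-0.03340188,  0.05836189, -0.03425504, -0.01656688,  0.03100452,
       -0.09140854]), 'effort': array([ 3.01163882e-04, -3.90666354e+01,  1.87405604e+01,  4.21989128e+00,
        1.09011575e-02, -2.23668194e-04]), 'tcp_pos': array([ 0.1797025 , -0.59813522,  0.2911349 ]), 'ee_rot': array([[-9.57773823e-01, -2.87521804e-01, -7.18247269e-04],
       [-2.87522690e-01,  9.57771505e-01,  2.10875698e-03],
       [ 8.16031562e-05,  2.22622462e-03, -9.99997519e-01]]), 'wrist_force': array([ 0.2400595 , -0.72681077, -0.71265506]), 'moment': array([-0.01306803, -0.02001805,  0.02840641]), 'gripper_width': 0.9977653469305043}
scene {'mtx': array([[489.66292448,   0.        , 321.31384219],
       [  0.        , 489.66292448, 190.66247653],
       [  0.        ,   0.        ,   1.        ]]), 'xyz': array([1.38007044, 0.39323127, 1.20642848]), 'orientation': array([[-0.36615837, -0.76218522,  0.53385554],
       [ 0.93047
[... 293 characters left out ...]
43305]), 'orientation': array([[-0.85205571,  0.27591127, -0.44483035],
       [-0.52311844, -0.41854076,  0.74240873],
       [ 0.01865931,  0.86527256,  0.50095432]])}
wrist {'mtx': array([[279.45846923,   0.        , 323.5388446 ],
       [  0.        , 279.45846923, 197.68271818],
       [  0.        ,   0.        ,   1.        ]]), 'tool_from_camera': array([[-1.19170860e-03,  9.52456495e-01,  3.04672290e-01,
         8.39568231e-02],
       [ 9.99998153e-01,  6.75576174e-04,  1.79947276e-03,
         3.74520613e-04],
       [ 1.50809018e-03,  3.04673872e-01, -9.52455541e-01,
        -9.11466738e-02],
       [ 0.00000000e+00,  0.00000000e+00,  0.00000000e+00,
         1.00000000e+00]])}
```

View pics/scene0.png

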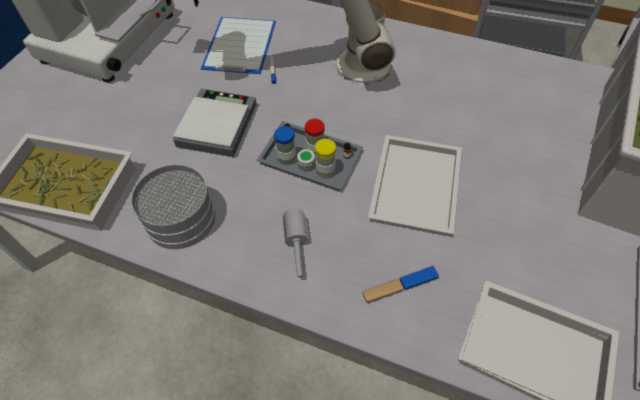

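View pics/side0.png

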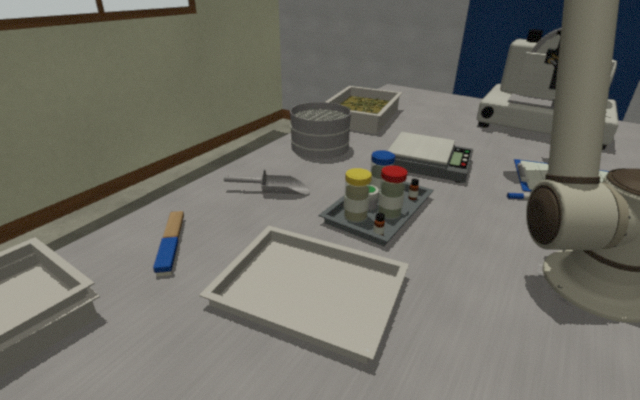

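Scene: the sample tray is centred near (310,155), with the blue lid at (285,134), red at (314,128), yellow at (326,147) and the tin at (306,158). The near white tray is around (417,184) and the scale pan around (215,125). A second white tray lies far off at (540,345). The side view shows the same layout.

```bash
cat > h.py <<'E'
import cv2,numpy as np
from station import *
def cam(name,s=None):
    m=camera_model(name)
    if name=="wrist":
        T=m["tool_from_camera"];R=s["ee_rot"]
        return m["mtx"],R@T[:3,3]+s["tcp_pos"],R@T[:3,:3]
    return m["mtx"],m["xyz"],m["orientation"]
def ray(c,uv,z):
    K,p,R=c; d=R@np.array([(uv[0]-K[0,2])/K[0,0],-(uv[1]-K[1,2])/K[1,1],-1])
    return (p+d*(z-p[2])/d[2])[:2]
def mask(im,col):
    h,s,v=cv2.split(cv2.cvtColor(im,cv2.COLOR_BGR2HSV))
    hr={"red":(172,6),"yellow":(22,33),"blue":(100,122),"green":(55,90)}[col]
    ok=((h>=hr[0])|(h<=hr[1])) if hr[0]>hr[1] else ((h>=hr[0])&(h<=hr[1]))
    return (ok&(s>130)&(v>70)).astype(np.uint8)
def blobs(im,col,n=3):
    _,_,st,ce=cv2.connectedComponentsWithStats(mask(im,col))
    return [(tuple(st[i]),ce[i]) for i in 1+np.argsort(-st[1:,4])[:n]]
E
python3 - <<'E'
from h import *
for n in("scene","side"):
    im=cv2.imread(f"pics/{n}0.png");c=cam(n)
    for col,z in(("red",.115),("yellow",.115),("blue",.115),("green",.051)):
        for st,ce in blobs(im,col,3): print(n,col,st,ce.round(1),ray(c,ce,z).round(4))
    if n=="scene":
        for nm,z,q in(("white",.03,[(381,137),(463,145),(453,235),(370,223)]),("scale",.06,[(203,97),(250,103),(231,150),(176,137)]),("tray",.025,[(281,124),(363,153),(347,187),(260,157)]),("far",.03,[(486,285),(618,342)])):
            print(nm,[ray(c,u,z).round(3).tolist() for u in q])
cv2.imwrite("pics/c.png",cv2.resize(cv2.imread("pics/scene0.png")[75:245,165:475],(775,425),interpolation=cv2.INTER_CUBIC))
E
```

```text
scene red (np.int32(305), np.int32(119), np.int32(19), np.int32(18), np.int32(282)) [314.1 127.3] [ 0.457  -0.0073]
scene red (np.int32(156), np.int32(13), np.int32(4), np.int32(5), np.int32(12)) [157.1  14.7] [ 0.1439 -0.7577]
scene red (np.int32(239), np.int32(96), np.int32(4), np.int32(3), np.int32(12)) [240.5  97. ] [ 0.42   -0.2735]
scene yellow (np.int32(22), np.int32(147), np.int32(97), np.int32(67), np.int32(2590)) [ 69.5 177.1] [ 0.8762 -0.5785]
scene yellow (np.int32(0), np.int32(168), np.int32(40), np.int32(36), np.int32(632)) [ 21.4 188.8] [ 0.9573 -0.6777]
scene yellow (np.int32(315), np.int32(138), np.int32(21), np.int32(20), np.int32(332)) [324.9 147.8] [0.5202 0.0522]
scene blue (np.int32(400), np.int32(266), np.int32(38), np.int32(23), np.int32(458)) [418.8 277.2] [0.8206 0.4127]
scene blue (np.int32(274), np.int32(126), np.int32(20), np.int32(19), np.int32(292)) [283.7 134.6] [ 0.5163 -0.0809]
scene blue (np.int32(245), np.int32(21), np.int32(30), np.int32(53), np.int32(145)) [262.   54.9] [ 0.2119 -0.2976]
scene green (np.int32(301), np.int32(152), np.int32(10), np
[... 973 characters left out ...]
 0.8259 -0.5006]
side yellow (np.int32(375), np.int32(106), np.int32(5), np.int32(6), np.int32(11)) [376.9 108.3] [ 0.7022 -0.4527]
side blue (np.int32(154), np.int32(237), np.int32(24), np.int32(33), np.int32(500)) [165.6 253.1] [0.6571 0.4841]
side blue (np.int32(372), np.int32(151), np.int32(23), np.int32(10), np.int32(179)) [382.9 155.4] [ 0.5177 -0.0901]
side blue (np.int32(508), np.int32(194), np.int32(15), np.int32(4), np.int32(50)) [515.8 195.3] [ 0.1891 -0.057 ]
side green (np.int32(370), np.int32(187), np.int32(4), np.int32(5), np.int32(15)) [371.3 189.1] [ 0.5101 -0.0162]
side green (np.int32(466), np.int32(151), np.int32(3), np.int32(1), np.int32(3)) [467. 151.] [ 0.3663 -0.4053]
```

View pics/c.png

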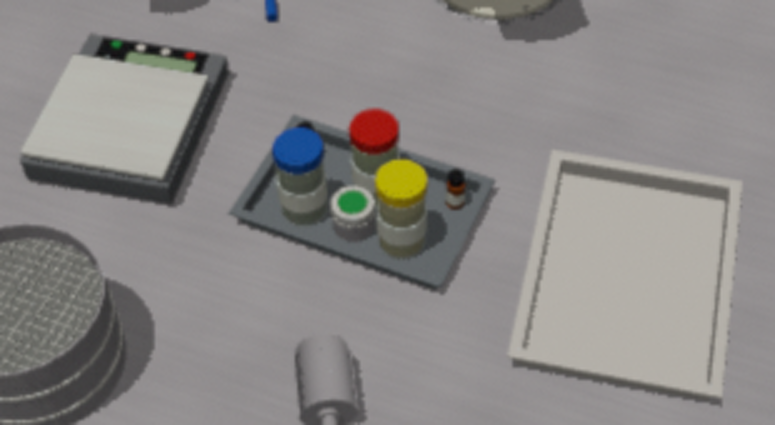

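```bash
python3 -m inch '[{"hand":0,"slide":[5,10,7],"yaw":-0.1},{"hand":0,"slide":[10,16,7],"yaw":-0.2},{"hand":0,"slide":[14,20,7],"yaw":-0.29},{"hand":0,"slide":[17,25,7],"yaw":-0.29},{"hand":0,"slide":[20,30,7],"yaw":-0.29},{"hand":0,"slide":[23,36,7],"yaw":-0.29},{"hand":0,"slide":[26,41,7],"yaw":-0.29},{"hand":0,"slide":[28,46,7],"yaw":-0.29},{"hand":0,"slide":[30,51,7],"yaw":-0.29},{"hand":0,"slide":[32,56,7],"yaw":-0.29}]' && python3 -m inch '[{"hand":0,"slide":[0,2.3,0],"yaw":0},{"hand":0,"slide":[0,2.3,0],"yaw":0},{"hand":0,"slide":[0,2.3,0],"yaw":0},{"hand":0,"slide":[0,2.3,0],"yaw":0}]'
cat >> h.py <<'E'
def look(fn):
    s=sense();im=capture("wrist");cv2.imwrite(fn,im);return s,im,cam("wrist",s)
def lidtops(im,c,cols,z=.123):
    # circle fit of lid top: rays through convex hull of blob; top-of-lid via ellipse fit
    for col in cols:
        st,ce=blobs(im,col,1)[0]
        print(col,st,ce.round(1),ray(c,ce,z).round(4))
E
python3 - <<'E'
from h import *
s,im,c=look("pics/w1.png");print(s["time_s"],s["tcp_pos"].round(4),s["ee_rot"].round(3).tolist())
lidtops(im,c,["red","yellow","blue"]);lidtops(im,c,["green"],.051)
E
```

```text
time_s: 1.4
tcp_pos: [0.4865, -0.069, 0.3622]
ee_rot: [[-1.0, -0.002, 0.0], [-0.002, 1.0, 0.0], [-0.0, 0.0, -1.0]]
wrist_force: [1.0, -0.6, 0.8]
gripper_width: 1.002
time_s: 1.9
tcp_pos: [0.4859, -0.049, 0.3622]
ee_rot: [[-1.0, -0.0, -0.0], [-0.0, 1.0, -0.0], [0.0, -0.0, -1.0]]
wrist_force: [-0.8, -0.7, 0.8]
gripper_width: 0.999
1.9 [ 0.4859 -0.049   0.3622] [[-1.0, -0.0, -0.0], [-0.0, 1.0, -0.0], [0.0, -0.0, -1.0]]
red (np.int32(332), np.int32(127), np.int32(52), np.int32(52), np.int32(2019)) [357.2 153.2] [ 0.4524 -0.0094]
yellow (np.int32(377), np.int32(183), np.int32(51), np.int32(45), np.int32(1688)) [402.9 204.9] [0.5172 0.0501]
blue (np.int32(274), np.int32(179), np.int32(48), np.int32(46), np.int32(1684)) [297.3 201.9] [ 0.5131 -0.0819]
green (np.int32(336), np.int32(179), np.int32(25), np.int32(23), np.int32(450)) [347.6 189.8] [ 0.5183 -0.0132]
```

View pics/w1.png

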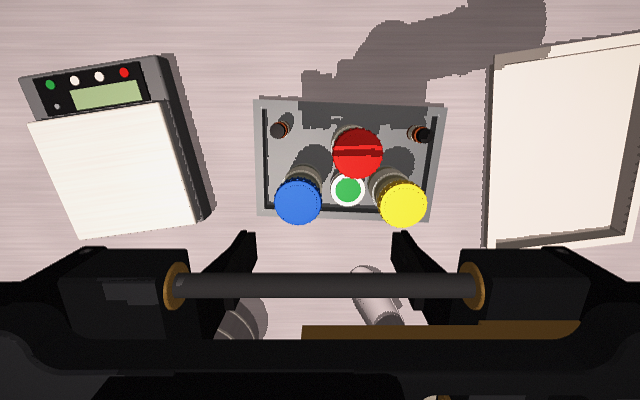

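The wrist view shows the whole sample tray, with red at (357,153), yellow at (403,205), blue at (297,202) and the tin at (348,190). The vials are at (280,129) and (422,133). The scale pan is on the left and the white tray on the right. I'll fit the lid-top circles, then approach yellow.

```bash
cat >> h.py <<'E'
from scipy.optimize import least_squares
def lid(im,c,col,z=.123,r=.03):
    m=mask(im,col); _,l,st,_=cv2.connectedComponentsWithStats(cv2.morphologyEx(m,cv2.MORPH_CLOSE,np.ones((5,5),np.uint8)))
    k=1+np.argmax(st[1:,4]); ct=cv2.findContours((l==k).astype(np.uint8),cv2.RETR_EXTERNAL,cv2.CHAIN_APPROX_NONE)[0][0]
    P=np.array([ray(c,p,z) for p in ct[:,0].astype(float)]); o=P.mean(0)
    a=(o-c[1][:2]); a/=np.linalg.norm(a)+1e-9
    for _ in range(3):
        Q=P[(P-o)@a>-0.003]
        f=least_squares(lambda v:np.hypot(*(Q-v[:2]).T)-v[2],[*o,r],loss="soft_l1",f_scale=.0005); o=f.x[:2]
    return f.x.round(4),np.sqrt(np.mean(f.fun**2)).round(5)
E
python3 - <<'E'
from h import *
im=cv2.imread("pics/w1.png");s=sense();c=cam("wrist",s)
for k in("red","yellow","blue"):print(k,lid(im,c,k))
print(lid(im,c,"green",.051,.012))
for n in("scene","side"):
    i=cv2.imread(f"pics/{n}0.png")
    for k in("red","yellow","blue"):
        try:print(n,k,lid(i,cam(n),k))
        except Exception as e:print(e)
for nm,z,q in(("pan",.06,[(28,123),(167,99),(198,222),(77,241)]),("white",.03,[(489,55),(640,30),(483,249),(632,241)]),("tray",.025,[(254,98),(447,106),(256,214),(433,221)])):
    print(nm,[ray(c,u,z).round(3).tolist() for u in q])
E
```

```text
red (array([ 0.4537, -0.009 ,  0.0292]), np.float64(0.00052))
yellow (array([0.5181, 0.0504, 0.0291]), np.float64(0.00045))
blue (array([ 0.5139, -0.082 ,  0.0292]), np.float64(0.00044))
(array([ 0.5181, -0.0133,  0.018 ]), np.float64(0.00045))
scene red (array([ 0.4571, -0.0068,  0.0274]), np.float64(0.0008))
scene yellow (array([ 0.9097, -0.6307,  0.1051]), np.float64(0.01081))
scene blue (array([0.809 , 0.4329, 0.0201]), np.float64(0.00243))
side red (array([ 0.4524, -0.0085,  0.0286]), np.float64(0.0019))
side yellow (array([0.5142, 0.0578, 0.029 ]), np.float64(0.00111))
side blue (array([0.668 , 0.4672, 0.0133]), np.float64(0.00167))
pan [[0.421, -0.452], [0.39, -0.257], [0.567, -0.24], [0.598, -0.433]]
white [[0.333, 0.177], [0.303, 0.373], [0.629, 0.22], [0.614, 0.466]]
tray [[0.388, -0.15], [0.399, 0.131], [0.567, -0.16], [0.58, 0.132]]
```

```bash
python3 -m inch '[{"hand":0,"slide":[1.5,5,-4],"yaw":0},{"hand":0,"slide":[3.2,9.9,-8],"yaw":0},{"hand":0,"slide":[3.2,9.9,-10],"yaw":0},{"hand":0,"slide":[3.2,9.9,-10],"yaw":0},{"hand":0,"slide":[3.2,9.9,-10],"yaw":0}]'
python3 - <<'E'
from h import *
s,im,c=look("pics/w2.png");print(s["tcp_pos"].round(4))
for k in("red","yellow","blue"):print(k,lid(im,c,k))
print(lid(im,c,"green",.051,.012))
E
```

```text
time_s: 2.58
tcp_pos: [0.5187, 0.0502, 0.2634]
ee_rot: [[-1.0, -0.001, 0.002], [-0.001, 1.0, 0.0], [-0.002, 0.0, -1.0]]
wrist_force: [-1.5, -0.9, -0.0]
gripper_width: 1.002
[0.5187 0.0502 0.2634]
red (array([ 0.4535, -0.0082,  0.0291]), np.float64(0.00041))
yellow (array([0.5176, 0.0514, 0.0292]), np.float64(0.00041))
blue (array([ 0.514 , -0.0807,  0.029 ]), np.float64(0.00031))
(array([ 0.5183, -0.013 ,  0.0178]), np.float64(0.00036))
```

View pics/w2.png

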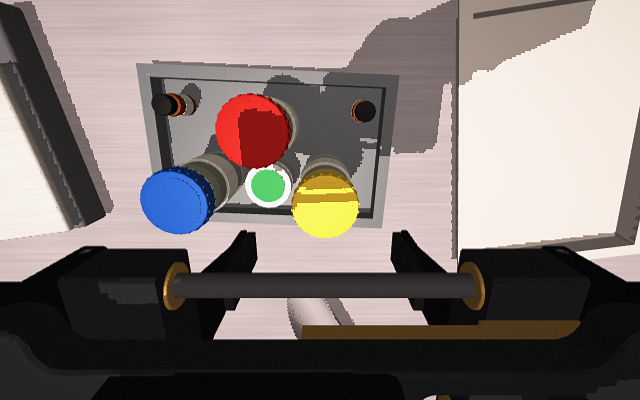

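Yellow at (325,203) is nearly centred between the fingers (249/396). I'll descend and grip.

```bash
python3 -m inch '[{"hand":0,"slide":[0,0.1,-4],"yaw":0},{"hand":0,"slide":[0,0.1,-8],"yaw":0},{"hand":0,"slide":[0,0.1,-11],"yaw":0},{"hand":0,"slide":[0,0.1,-12],"yaw":0},{"hand":0,"slide":[0,0.1,-12],"yaw":0},{"hand":0,"slide":[0,0.1,-12],"yaw":0}]'; python3 -m inch '[{"hand":1,"slide":[0,0,0],"yaw":0},{"hand":1,"slide":[0,0,0],"yaw":0},{"hand":1,"slide":[0,0,0],"yaw":0},{"hand":1,"slide":[0,0,0],"yaw":0},{"hand":1,"slide":[0,0,0],"yaw":0},{"hand":1,"slide":[0,0,0],"yaw":0}]'
```

```text
time_s: 3.38
tcp_pos: [0.5192, 0.0521, 0.1439]
ee_rot: [[-1.0, -0.002, 0.003], [-0.002, 1.0, 0.001], [-0.003, 0.001, -1.0]]
wrist_force: [0.4, 0.5, -0.5]
gripper_width: 0.998
time_s: 4.12
tcp_pos: [0.5182, 0.0519, 0.1423]
ee_rot: [[-1.0, -0.002, 0.0], [-0.002, 1.0, -0.0], [-0.0, -0.0, -1.0]]
wrist_force: [0.3, -0.2, 0.8]
gripper_width: 0.685
```

```bash
python3 -m inch '[{"hand":1,"slide":[0,0,1],"yaw":0},{"hand":1,"slide":[0,0,4],"yaw":0},{"hand":1,"slide":[0,0,8],"yaw":0},{"hand":1,"slide":[0,1,12],"yaw":0},{"hand":1,"slide":[1,5,14],"yaw":0},{"hand":1,"slide":[2,10,14],"yaw":0},{"hand":1,"slide":[3,15,14],"yaw":0},{"hand":1,"slide":[4,20,14],"yaw":0},{"hand":1,"slide":[4.5,25,14],"yaw":0},{"hand":1,"slide":[4.5,28.6,14],"yaw":0}]'; python3 -m inch '[{"hand":1,"slide":[0,0,-3],"yaw":0},{"hand":1,"slide":[0,0,-7],"yaw":0},{"hand":1,"slide":[0,0,-11],"yaw":0},{"hand":1,"slide":[0,0,-13],"yaw":0},{"hand":1,"slide":[0,0,-13.5],"yaw":0},{"hand":1,"slide":[0,0,-13.5],"yaw":0}]'
python3 - <<'E'
from h import *
cv2.imwrite("pics/s1.png",cv2.resize(capture("side")[150:390,180:480],(750,600)))
E
```

```text
time_s: 5.38
tcp_pos: [0.5629, 0.3399, 0.2818]
ee_rot: [[-1.0, -0.003, -0.001], [-0.003, 1.0, -0.0], [0.001, -0.0, -1.0]]
wrist_force: [-0.1, 0.1, -0.5]
gripper_width: 0.682
time_s: 6.12
tcp_pos: [0.5634, 0.3381, 0.1477]
ee_rot: [[-1.0, -0.002, 0.001], [-0.002, 1.0, 0.0], [-0.001, 0.0, -1.0]]
wrist_force: [-0.4, -0.2, -0.7]
gripper_width: 0.684
```

View pics/s1.png

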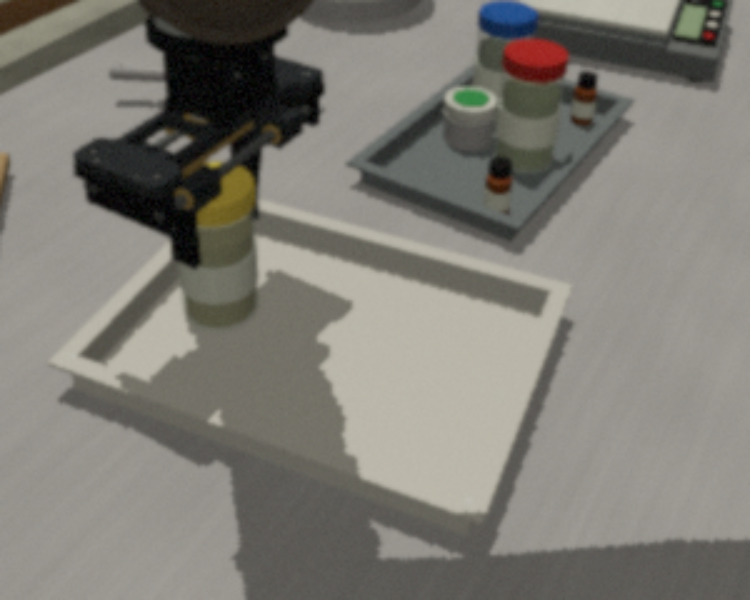

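The side view shows yellow held upright over the white tray, nearly on the floor. I'll lower it 4 mm, release, and go above red.

```bash
python3 -m inch '[{"hand":1,"slide":[0,0,-0.2],"yaw":0},{"hand":1,"slide":[0,0,-0.4],"yaw":0},{"hand":1,"slide":[0,0,-0.4],"yaw":0},{"hand":0,"slide":[0,0,-0.4],"yaw":0},{"hand":0,"slide":[0,0,-0.4],"yaw":0},{"hand":0,"slide":[0,0,-0.4],"yaw":0},{"hand":0,"slide":[0,0,-0.4],"yaw":0},{"hand":0,"slide":[0,0,3],"yaw":0},{"hand":0,"slide":[0,0,8],"yaw":0},{"hand":0,"slide":[0,0,11.5],"yaw":0}]';python3 -m inch '[{"hand":0,"slide":[-2,-6,0],"yaw":0},{"hand":0,"slide":[-4,-12,0],"yaw":0},{"hand":0,"slide":[-6,-18,0],"yaw":0},{"hand":0,"slide":[-8,-24,0],"yaw":0},{"hand":0,"slide":[-9.5,-29.5,0],"yaw":0},{"hand":0,"slide":[-11,-34.7,0],"yaw":0},{"hand":0,"slide":[-11,-34.7,0],"yaw":0},{"hand":0,"slide":[-11,-34.7,0],"yaw":0},{"hand":0,"slide":[-11,-34.7,0],"yaw":0}]'
python3 - <<'E'
from h import *
s,im,c=look("pics/w3.png");print(s["tcp_pos"].round(4))
for k in("red","blue"):print(k,lid(im,c,k))
print(lid(im,c,"green",.051,.012))
E
```

```text
time_s: 7.42
tcp_pos: [0.5635, 0.3381, 0.2648]
ee_rot: [[-1.0, -0.002, 0.002], [-0.002, 1.0, 0.002], [-0.002, 0.001, -1.0]]
wrist_force: [0.2, 0.1, 0.1]
gripper_width: 1.001
time_s: 8.55
tcp_pos: [0.4536, -0.0082, 0.2622]
ee_rot: [[-1.0, -0.003, 0.0], [-0.003, 1.0, 0.0], [-0.0, 0.0, -1.0]]
wrist_force: [-0.3, 1.2, -0.5]
gripper_width: 1.003
[ 0.4536 -0.0082  0.2622]
red (array([ 0.4522, -0.0088,  0.0294]), np.float64(0.00038))
blue (array([ 0.5084, -0.0613,  0.0114]), np.float64(0.00214))
(array([ 0.5179, -0.013 ,  0.0179]), np.float64(0.00031))
```

```bash
python3 -m inch '[{"hand":0,"slide":[0,0,-4],"yaw":0},{"hand":0,"slide":[0,0,-8],"yaw":0},{"hand":0,"slide":[0,0,-11],"yaw":0},{"hand":0,"slide":[0,0,-11.9],"yaw":0},{"hand":0,"slide":[0,0,-11.9],"yaw":0},{"hand":0,"slide":[0,0,-11.9],"yaw":0}]'; python3 -m inch '[{"hand":1,"slide":[0,0,0],"yaw":0},{"hand":1,"slide":[0,0,0],"yaw":0},{"hand":1,"slide":[0,0,0],"yaw":0},{"hand":1,"slide":[0,0,0],"yaw":0},{"hand":1,"slide":[0,0,0],"yaw":0},{"hand":1,"slide":[0,0,0],"yaw":0}]'
```

```text
time_s: 9.35
tcp_pos: [0.4541, -0.0086, 0.1443]
ee_rot: [[-1.0, -0.003, 0.003], [-0.003, 1.0, 0.001], [-0.003, 0.001, -1.0]]
wrist_force: [-0.2, -0.3, 0.8]
gripper_width: 1.002
time_s: 10.1
tcp_pos: [0.4533, -0.0091, 0.1434]
ee_rot: [[-1.0, -0.002, 0.0], [-0.002, 1.0, -0.0], [-0.0, -0.0, -1.0]]
wrist_force: [0.2, 0.4, 2.2]
gripper_width: 0.681
```

```bash
python3 -m inch '[{"hand":1,"slide":[0,0,1],"yaw":0},{"hand":1,"slide":[0,0,4],"yaw":0},{"hand":1,"slide":[0,0,8],"yaw":0},{"hand":1,"slide":[0,1,12],"yaw":0},{"hand":1,"slide":[-1,6,14],"yaw":0},{"hand":1,"slide":[-2,12,14],"yaw":0},{"hand":1,"slide":[-3,18,14],"yaw":0},{"hand":1,"slide":[-4.5,24,14],"yaw":0},{"hand":1,"slide":[-5.5,29,14],"yaw":0},{"hand":1,"slide":[-6,32.3,14],"yaw":0}]'; python3 -m inch '[{"hand":1,"slide":[0,0,-3],"yaw":0},{"hand":1,"slide":[0,0,-7],"yaw":0},{"hand":1,"slide":[0,0,-11],"yaw":0},{"hand":1,"slide":[0,0,-13],"yaw":0},{"hand":1,"slide":[0,0,-13.8],"yaw":0},{"hand":1,"slide":[0,0,-13.8],"yaw":0},{"hand":1,"slide":[0,0,-13.8],"yaw":0}]'
```

```text
time_s: 11.35
tcp_pos: [0.392, 0.3158, 0.2832]
ee_rot: [[-1.0, -0.004, -0.001], [-0.004, 1.0, -0.0], [0.001, -0.0, -1.0]]
wrist_force: [-0.3, 0.1, -1.5]
gripper_width: 0.684
time_s: 12.22
tcp_pos: [0.3934, 0.3143, 0.146]
ee_rot: [[-1.0, -0.002, 0.001], [-0.002, 1.0, 0.002], [-0.001, 0.002, -1.0]]
wrist_force: [0.2, 0.2, -1.8]
gripper_width: 0.681
```

```bash
python3 -m inch '[{"hand":1,"slide":[0,0,-0.15],"yaw":0},{"hand":1,"slide":[0,0,-0.15],"yaw":0},{"hand":0,"slide":[0,0,-0.15],"yaw":0},{"hand":0,"slide":[0,0,-0.15],"yaw":0},{"hand":0,"slide":[0,0,-0.15],"yaw":0},{"hand":0,"slide":[0,0,-0.15],"yaw":0},{"hand":0,"slide":[0,0,3],"yaw":0},{"hand":0,"slide":[0,0,8],"yaw":0},{"hand":0,"slide":[0,0,11.5],"yaw":0}]';python3 -m inch '[{"hand":0,"slide":[2,-6,0],"yaw":0},{"hand":0,"slide":[4,-12,0],"yaw":0},{"hand":0,"slide":[6,-18,0],"yaw":0},{"hand":0,"slide":[8,-24,0],"yaw":0},{"hand":0,"slide":[10,-29.5,0],"yaw":0},{"hand":0,"slide":[11.5,-35,0],"yaw":0},{"hand":0,"slide":[12.1,-39.5,0],"yaw":0},{"hand":0,"slide":[12.1,-39.5,0],"yaw":0},{"hand":0,"slide":[12.1,-39.5,0],"yaw":0},{"hand":0,"slide":[12.1,-39.5,0],"yaw":0}]'
python3 - <<'E'
from h import *
s,im,c=look("pics/w4.png");print(s["tcp_pos"].round(4))
print(lid(im,c,"blue"))
print(lid(im,c,"green",.051,.012))
E
```

```text
time_s: 13.35
tcp_pos: [0.3934, 0.3142, 0.2623]
ee_rot: [[-1.0, -0.002, 0.001], [-0.002, 1.0, 0.002], [-0.001, 0.002, -1.0]]
wrist_force: [-0.3, 1.1, -1.2]
gripper_width: 0.999
time_s: 14.6
tcp_pos: [0.514, -0.0801, 0.2603]
ee_rot: [[-1.0, -0.003, 0.0], [-0.003, 1.0, 0.0], [-0.0, 0.0, -1.0]]
wrist_force: [-0.1, -0.5, -0.1]
gripper_width: 1.005
[ 0.514  -0.0801  0.2603]
(array([ 0.5137, -0.0822,  0.0292]), np.float64(0.0004))
(array([ 0.5182, -0.0131,  0.0179]), np.float64(0.00031))
```

View pics/w4.png

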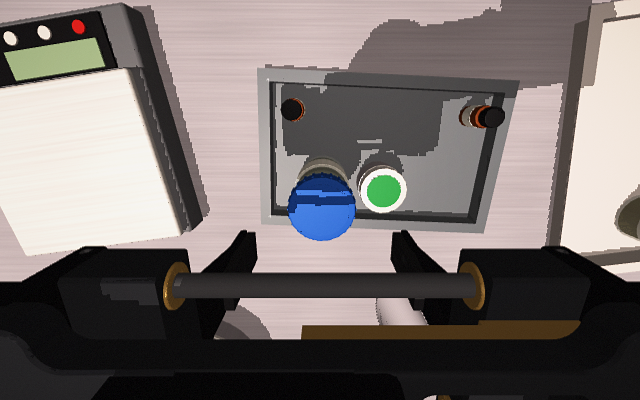

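Blue at (321,206) is about 1.5 mm to -y of the jaw centre, and the tin is undisturbed at (383,190). I'll shift by that amount and grip.

```bash
python3 -m inch '[{"hand":0,"slide":[0,-0.1,-4],"yaw":0},{"hand":0,"slide":[0,-0.15,-8],"yaw":0},{"hand":0,"slide":[0,-0.15,-11],"yaw":0},{"hand":0,"slide":[0,-0.15,-11.7],"yaw":0},{"hand":0,"slide":[0,-0.15,-11.7],"yaw":0},{"hand":0,"slide":[0,-0.15,-11.7],"yaw":0}]'; python3 -m inch '[{"hand":1,"slide":[0,0,0],"yaw":0},{"hand":1,"slide":[0,0,0],"yaw":0},{"hand":1,"slide":[0,0,0],"yaw":0},{"hand":1,"slide":[0,0,0],"yaw":0},{"hand":1,"slide":[0,0,0],"yaw":0},{"hand":1,"slide":[0,0,0],"yaw":0}]'
```

```text
time_s: 15.4
tcp_pos: [0.5151, -0.0823, 0.1446]
ee_rot: [[-1.0, -0.003, 0.003], [-0.003, 1.0, 0.0], [-0.003, 0.0, -1.0]]
wrist_force: [-0.4, -0.3, -0.4]
gripper_width: 1.0
time_s: 16.15
tcp_pos: [0.5142, -0.0826, 0.1433]
ee_rot: [[-1.0, -0.002, 0.0], [-0.002, 1.0, -0.0], [-0.0, -0.0, -1.0]]
wrist_force: [-0.8, 0.5, 2.6]
gripper_width: 0.683
```

```bash
python3 -m inch '[{"hand":1,"slide":[0,0,1],"yaw":0},{"hand":1,"slide":[0,0,5],"yaw":0},{"hand":1,"slide":[0,0,10],"yaw":0},{"hand":1,"slide":[0,3,14],"yaw":0},{"hand":1,"slide":[-1,9,15],"yaw":0},{"hand":1,"slide":[-2,15,15],"yaw":0},{"hand":1,"slide":[-3,21,15],"yaw":0},{"hand":1,"slide":[-3.6,27,15],"yaw":0},{"hand":1,"slide":[-3.6,33,15],"yaw":0},{"hand":1,"slide":[-3.6,37.5,15],"yaw":0}]'; python3 -m inch '[{"hand":1,"slide":[0,3.3,0],"yaw":0},{"hand":1,"slide":[0,3.3,0],"yaw":0},{"hand":1,"slide":[0,3.3,-3],"yaw":0},{"hand":1,"slide":[0,3.3,-8],"yaw":0},{"hand":1,"slide":[0,3.3,-12],"yaw":0},{"hand":1,"slide":[0,3.3,-14],"yaw":0},{"hand":1,"slide":[0,3.3,-14.7],"yaw":0},{"hand":1,"slide":[0,3.3,-14.8],"yaw":0},{"hand":1,"slide":[0,3.3,-14.8],"yaw":0}]'
```

```text
time_s: 17.4
tcp_pos: [0.4774, 0.2947, 0.2934]
ee_rot: [[-1.0, -0.003, -0.0], [-0.003, 1.0, 0.0], [0.0, 0.0, -1.0]]
wrist_force: [0.1, -0.7, -1.8]
gripper_width: 0.687
time_s: 18.52
tcp_pos: [0.4786, 0.3257, 0.1464]
ee_rot: [[-1.0, -0.002, 0.002], [-0.002, 1.0, 0.002], [-0.002, 0.002, -1.0]]
wrist_force: [0.1, 0.1, -1.3]
gripper_width: 0.686
```

```bash
python3 -m inch '[{"hand":1,"slide":[0,0,-0.2],"yaw":0},{"hand":1,"slide":[0,0,-0.2],"yaw":0},{"hand":0,"slide":[0,0,-0.2],"yaw":0},{"hand":0,"slide":[0,0,-0.2],"yaw":0},{"hand":0,"slide":[0,0,-0.2],"yaw":0},{"hand":0,"slide":[0,0,-0.2],"yaw":0},{"hand":0,"slide":[0,0,3],"yaw":0},{"hand":0,"slide":[0,0,8],"yaw":0},{"hand":0,"slide":[0,0,11.5],"yaw":0}]';python3 -m inch '[{"hand":0,"slide":[1,-6,0],"yaw":0},{"hand":0,"slide":[2,-12,0],"yaw":0},{"hand":0,"slide":[3,-18,0],"yaw":0},{"hand":0,"slide":[4,-24,0],"yaw":0},{"hand":0,"slide":[4,-29.5,0],"yaw":0},{"hand":0,"slide":[4,-33.9,-2],"yaw":0},{"hand":0,"slide":[4,-33.9,-5],"yaw":0},{"hand":0,"slide":[4,-33.9,-7],"yaw":0},{"hand":0,"slide":[4,-33.9,-7],"yaw":0}]'
python3 - <<'E'
from h import *
s,im,c=look("pics/w5.png");print(s["tcp_pos"].round(4))
print(lid(im,c,"green",.051,.012))
a=capture("scene");cv2.imwrite("pics/scene1.png",a)
cv2.imwrite("pics/c5.png",np.hstack([cv2.resize(im,(400,250)),cv2.resize(a[70:270,165:485],(400,250))]))
E
```

```text
time_s: 19.65
tcp_pos: [0.4785, 0.3257, 0.2624]
ee_rot: [[-1.0, -0.002, 0.002], [-0.002, 1.0, 0.001], [-0.002, 0.001, -1.0]]
wrist_force: [0.0, 0.7, -0.2]
gripper_width: 0.999
time_s: 20.78
tcp_pos: [0.5172, -0.014, 0.1888]
ee_rot: [[-1.0, -0.001, -0.004], [-0.001, 1.0, -0.001], [0.004, -0.001, -1.0]]
wrist_force: [0.0, -0.9, 0.5]
gripper_width: 0.996
[ 0.5172 -0.014   0.1888]
(array([ 0.5178, -0.0129,  0.0184]), np.float64(0.00023))
```

View pics/c5.png

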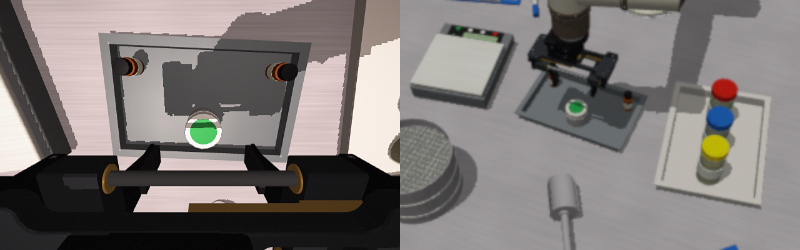

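All three jars stand upright in the white tray and the tin (203,131 in the left crop) is centred between the fingers. Next I'll grip the tin.

```bash
python3 -m inch '[{"hand":0,"slide":[0,0.05,-4],"yaw":0},{"hand":0,"slide":[0,0.05,-8],"yaw":0},{"hand":0,"slide":[0,0.05,-10.4],"yaw":0},{"hand":0,"slide":[0,0.05,-10.4],"yaw":0},{"hand":0,"slide":[0,0.05,-10.4],"yaw":0}]'; python3 -m inch '[{"hand":1,"slide":[0,0,0],"yaw":0},{"hand":1,"slide":[0,0,0],"yaw":0},{"hand":1,"slide":[0,0,0],"yaw":0},{"hand":1,"slide":[0,0,0],"yaw":0},{"hand":1,"slide":[0,0,0],"yaw":0},{"hand":1,"slide":[0,0,0],"yaw":0},{"hand":1,"slide":[0,0,0],"yaw":0}]'
python3 - <<'E'
from h import *
# pan corners, from w1/scene0 pictures: fit bright pan quad
for n,f,s in(("scene","pics/scene0.png",None),("wrist","pics/w1.png",{"tcp_pos":np.array([.4859,-.049,.3622]),"ee_rot":np.diag([-1,1,-1.])})):
    im=cv2.imread(f);c=cam(n,s);g=cv2.cvtColor(im,cv2.COLOR_BGR2HSV)
    seed=(215,125) if n=="scene" else (110,165)
    m=np.zeros((402,642),np.uint8);cv2.floodFill(im.copy(),m,seed,0,(6,)*3,(6,)*3,4|cv2.FLOODFILL_MASK_ONLY|(255<<8))
    ct=max(cv2.findContours(m[1:-1,1:-1],cv2.RETR_EXTERNAL,cv2.CHAIN_APPROX_NONE)[0],key=cv2.contourArea)
    P=np.array([ray(c,p,.06) for p in ct[:,0].astype(float)],np.float32)
    print(n,cv2.boundingRect(ct),cv2.minAreaRect(P))
E
```

```text
time_s: 21.5
tcp_pos: [0.5194, -0.0127, 0.0878]
ee_rot: [[-1.0, -0.003, 0.003], [-0.003, 1.0, 0.001], [-0.003, 0.001, -1.0]]
wrist_force: [0.3, 0.5, 0.6]
gripper_width: 0.998
time_s: 22.38
tcp_pos: [0.5182, -0.0131, 0.0863]
ee_rot: [[-1.0, -0.002, 0.0], [-0.002, 1.0, 0.0], [-0.0, 0.0, -1.0]]
wrist_force: [-1.3, -0.1, 2.4]
gripper_width: 0.587
scene (174, 98, 73, 47) ((0.4981522262096405, -0.3494971692562103), (0.17691199481487274, 0.18392515182495117), 8.391252517700195)
wrist (27, 104, 167, 135) ((0.49526917934417725, -0.35039442777633667), (0.176006019115448, 0.18564000725746155), 8.171416282653809)
```

```bash
python3 -m inch '[{"hand":1,"slide":[0,0,1],"yaw":0},{"hand":1,"slide":[0,0,4],"yaw":0},{"hand":1,"slide":[0,0,9],"yaw":0},{"hand":1,"slide":[1,-4,14],"yaw":0},{"hand":1,"slide":[2,-10,14],"yaw":0},{"hand":1,"slide":[3,-16,14],"yaw":0},{"hand":1,"slide":[4,-22,14],"yaw":0},{"hand":1,"slide":[4.2,-28,14],"yaw":0},{"hand":1,"slide":[4.2,-33.7,14],"yaw":0},{"hand":1,"slide":[4.2,-33.7,14],"yaw":0}]'; python3 -m inch '[{"hand":1,"slide":[0,0,0],"yaw":0},{"hand":1,"slide":[0,0,0],"yaw":0}]'
python3 - <<'E'
from h import *
s,im,c=look("pics/w6.png");print(s["tcp_pos"].round(4))
E
```

```text
time_s: 23.62
tcp_pos: [0.5589, -0.3538, 0.2252]
ee_rot: [[-1.0, 0.004, -0.001], [0.004, 1.0, 0.0], [0.001, 0.0, -1.0]]
wrist_force: [-0.6, 0.3, -1.9]
gripper_width: 0.591
time_s: 23.88
tcp_pos: [0.5602, -0.3488, 0.2264]
ee_rot: [[-1.0, -0.003, -0.0], [-0.003, 1.0, 0.0], [0.0, 0.0, -1.0]]
wrist_force: [0.6, 0.5, -1.4]
gripper_width: 0.588
[ 0.5602 -0.3488  0.2264]
```

View pics/w6.png

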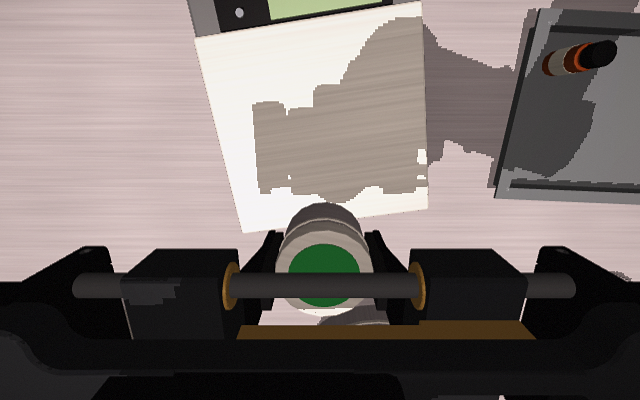

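The pan corners in this wrist view are about (194,40), (421,1), (428,208) and (243,234). The tin is held upright.

```bash
python3 - <<'E'
from h import *
c=cam("wrist",sense())
P=np.array([ray(c,u,.06) for u in[(194,40),(421,1),(428,208),(243,234)]],np.float32);print(P,P.mean(0),cv2.minAreaRect(P))
E
```

```text
[[ 0.423295   -0.45530203]
 [ 0.3954956  -0.2721509 ]
 [ 0.5691379  -0.24639782]
 [ 0.59757    -0.4300083 ]] [ 0.4963746  -0.35096475] ((0.4965328276157379, -0.3510796129703522), (0.17609725892543793, 0.18639415502548218), 8.630701065063477)
```

```bash
python3 -m inch '[{"hand":1,"slide":[-3,-0.1,0],"yaw":0},{"hand":1,"slide":[-6.4,-0.2,-1],"yaw":0},{"hand":1,"slide":[-6.4,-0.2,-4],"yaw":0},{"hand":1,"slide":[-6.4,-0.2,-7],"yaw":0},{"hand":1,"slide":[-6.4,-0.2,-8],"yaw":0},{"hand":1,"slide":[-6.4,-0.2,-8.1],"yaw":0},{"hand":1,"slide":[-6.4,-0.2,-8.1],"yaw":0},{"hand":1,"slide":[-6.4,-0.2,-8.1],"yaw":0}]'
```

```text
time_s: 24.92
tcp_pos: [0.4968, -0.3522, 0.1464]
ee_rot: [[-1.0, -0.002, 0.002], [-0.002, 1.0, -0.001], [-0.002, -0.001, -1.0]]
wrist_force: [0.1, -0.0, -1.4]
gripper_width: 0.596
```

```bash
python3 -m inch '[{"hand":1,"slide":[0,0,-0.2],"yaw":0},{"hand":1,"slide":[0,0,-0.25],"yaw":0},{"hand":1,"slide":[0,0,-0.25],"yaw":0}]'; python3 -m inch '[{"hand":0,"slide":[0,0,0],"yaw":0},{"hand":0,"slide":[0,0,0],"yaw":0},{"hand":0,"slide":[0,0,0],"yaw":0},{"hand":0,"slide":[0,0,0],"yaw":0},{"hand":0,"slide":[0,0,0],"yaw":0},{"hand":0,"slide":[0,0,4],"yaw":0},{"hand":0,"slide":[0,0,9],"yaw":0},{"hand":0,"slide":[0,0,14],"yaw":0},{"hand":0,"slide":[0,0,14],"yaw":0},{"hand":0,"slide":[0,0,14],"yaw":0}]'
python3 - <<'E'
from h import *
s,im,c=look("pics/w7.png");print(s["tcp_pos"].round(4))
print(lid(im,c,"green",.108,.012))
E
```

```text
time_s: 25.3
tcp_pos: [0.4963, -0.3522, 0.1433]
ee_rot: [[-1.0, -0.002, 0.001], [-0.002, 1.0, -0.0], [-0.001, -0.0, -1.0]]
wrist_force: [-1.2, 1.5, 3.2]
gripper_width: 0.59
time_s: 26.55
tcp_pos: [0.4957, -0.3518, 0.2822]
ee_rot: [[-1.0, -0.002, -0.0], [-0.002, 1.0, 0.001], [0.0, 0.001, -1.0]]
wrist_force: [-0.9, -0.2, -0.4]
gripper_width: 0.998
[ 0.4957 -0.3518  0.2822]
(array([ 0.4962, -0.3522,  0.0181]), np.float64(0.00024))
```

View pics/w7.png

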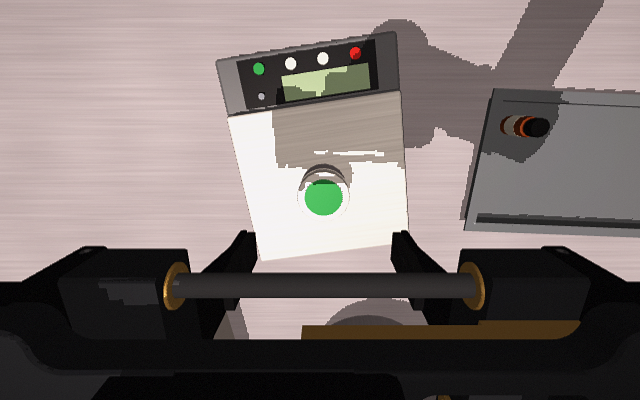

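The tin stands at (323,197) on the pan, measured at (0.496,-0.352) against the pan centre (0.4965,-0.351). Next are the jars, blue first.

```bash
python3 -m inch '[{"hand":0,"slide":[0,6,0],"yaw":0},{"hand":0,"slide":[0,12,0],"yaw":0},{"hand":0,"slide":[0,18,0],"yaw":0},{"hand":0,"slide":[0,24,0],"yaw":0},{"hand":0,"slide":[0,30,0],"yaw":0},{"hand":0,"slide":[0,36,0],"yaw":0},{"hand":0,"slide":[0,42,0],"yaw":0},{"hand":0,"slide":[-1,48,0],"yaw":0},{"hand":0,"slide":[-1.7,54,0],"yaw":0},{"hand":0,"slide":[-1.7,60,0],"yaw":0}]'; python3 -m inch '[{"hand":0,"slide":[0,5,0],"yaw":0},{"hand":0,"slide":[0,7.8,0],"yaw":0},{"hand":0,"slide":[0,7.8,-1],"yaw":0},{"hand":0,"slide":[0,7.8,-2],"yaw":0},{"hand":0,"slide":[0,7.8,-2],"yaw":0},{"hand":0,"slide":[0,7.8,-2],"yaw":0}]'
python3 - <<'E'
from h import *
s,im,c=look("pics/w8.png");print(s["tcp_pos"].round(4))
for k in("red","yellow","blue"):print(k,lid(im,c,k,.124))
E
```

```text
time_s: 27.85
tcp_pos: [0.478, 0.2495, 0.2813]
ee_rot: [[-1.0, -0.002, -0.002], [-0.002, 1.0, -0.002], [0.002, -0.002, -1.0]]
wrist_force: [1.1, 0.1, 0.3]
gripper_width: 0.999
time_s: 28.6
tcp_pos: [0.4794, 0.325, 0.263]
ee_rot: [[-1.0, -0.001, 0.0], [-0.001, 1.0, -0.0], [-0.0, -0.0, -1.0]]
wrist_force: [0.5, 1.3, 0.2]
gripper_width: 1.004
[0.4794 0.325  0.263 ]
red (array([0.3939, 0.3148, 0.0292]), np.float64(0.00041))
yellow (array([0.5619, 0.3373, 0.0292]), np.float64(0.00029))
blue (array([0.4786, 0.3264, 0.029 ]), np.float64(0.00037))
```

```bash
python3 -m inch '[{"hand":0,"slide":[-0.1,0.1,-4],"yaw":0},{"hand":0,"slide":[-0.1,0.1,-8],"yaw":0},{"hand":0,"slide":[-0.1,0.1,-11],"yaw":0},{"hand":0,"slide":[-0.1,0.1,-11.9],"yaw":0},{"hand":0,"slide":[-0.1,0.1,-11.9],"yaw":0},{"hand":0,"slide":[-0.1,0.1,-11.9],"yaw":0},{"hand":0,"slide":[-0.1,0.1,-11.9],"yaw":0}]'; python3 -m inch '[{"hand":1,"slide":[0,0,0],"yaw":0},{"hand":1,"slide":[0,0,0],"yaw":0},{"hand":1,"slide":[0,0,0],"yaw":0},{"hand":1,"slide":[0,0,0],"yaw":0},{"hand":1,"slide":[0,0,0],"yaw":0},{"hand":1,"slide":[0,0,0],"yaw":0}]'
```

```text
time_s: 29.52
tcp_pos: [0.4786, 0.3274, 0.145]
ee_rot: [[-1.0, -0.002, 0.002], [-0.002, 1.0, 0.002], [-0.002, 0.002, -1.0]]
wrist_force: [-1.2, 0.5, 0.6]
gripper_width: 1.004
time_s: 30.28
tcp_pos: [0.4781, 0.3268, 0.1437]
ee_rot: [[-1.0, -0.002, -0.0], [-0.002, 1.0, -0.0], [0.0, -0.0, -1.0]]
wrist_force: [-0.2, 0.1, 0.5]
gripper_width: 0.684
```

```bash
python3 -m inch '[{"hand":1,"slide":[0,0,1],"yaw":0},{"hand":1,"slide":[0,0,5],"yaw":0},{"hand":1,"slide":[0,0,10],"yaw":0},{"hand":1,"slide":[0,-3,14],"yaw":0},{"hand":1,"slide":[1,-9,15],"yaw":0},{"hand":1,"slide":[2,-15,15],"yaw":0},{"hand":1,"slide":[3,-21,15],"yaw":0},{"hand":1,"slide":[3.6,-27,15],"yaw":0},{"hand":1,"slide":[3.6,-33,15],"yaw":0},{"hand":1,"slide":[3.6,-38,15],"yaw":0}]'; python3 -m inch '[{"hand":1,"slide":[0,-2.9,0],"yaw":0},{"hand":1,"slide":[0,-2.9,0],"yaw":0},{"hand":1,"slide":[0,-2.9,-4],"yaw":0},{"hand":1,"slide":[0,-2.9,-8],"yaw":0},{"hand":1,"slide":[0,-2.9,-12],"yaw":0},{"hand":1,"slide":[0,-2.9,-14],"yaw":0},{"hand":1,"slide":[0,-2.9,-14.7],"yaw":0},{"hand":1,"slide":[0,-2.9,-14.7],"yaw":0},{"hand":1,"slide":[0,-2.9,-14.7],"yaw":0}]'; python3 -c "
from station import *;import time
capture('wrist');print(sense()['tcp_pos'])"
```

```text
time_s: 31.52
tcp_pos: [0.5136, -0.0552, 0.2942]
ee_rot: [[-1.0, -0.001, 0.001], [-0.001, 1.0, 0.0], [-0.001, 0.0, -1.0]]
wrist_force: [0.5, 1.2, -1.1]
gripper_width: 0.684
time_s: 32.65
tcp_pos: [0.5149, -0.0818, 0.1479]
ee_rot: [[-1.0, -0.002, 0.003], [-0.002, 1.0, 0.0], [-0.003, 0.0, -1.0]]
wrist_force: [0.2, 0.9, -1.3]
gripper_width: 0.683
[ 0.51481193 -0.08184857  0.14789256]
```

```bash
python3 -m inch '[{"hand":1,"slide":[-0.03,-0.05,-0.3],"yaw":0},{"hand":1,"slide":[-0.03,-0.05,-0.45],"yaw":0},{"hand":1,"slide":[-0.03,-0.05,-0.45],"yaw":0},{"hand":1,"slide":[-0.03,-0.05,-0.45],"yaw":0}]'
```

```text
time_s: 33.2
tcp_pos: [0.514, -0.0827, 0.1426]
ee_rot: [[-1.0, -0.002, 0.0], [-0.002, 1.0, -0.0], [-0.0, -0.0, -1.0]]
wrist_force: [-0.4, 0.2, 3.4]
gripper_width: 0.681
```

```bash
python3 -m inch '[{"hand":0,"slide":[0,0,0],"yaw":0},{"hand":0,"slide":[0,0,0],"yaw":0},{"hand":0,"slide":[0,0,0],"yaw":0},{"hand":0,"slide":[0,0,0],"yaw":0},{"hand":0,"slide":[0,0,4],"yaw":0},{"hand":0,"slide":[0,0,8],"yaw":0},{"hand":0,"slide":[0,0,11.8],"yaw":0}]';python3 -m inch '[{"hand":0,"slide":[-2,6,0],"yaw":0},{"hand":0,"slide":[-4,12,0],"yaw":0},{"hand":0,"slide":[-6,18,0],"yaw":0},{"hand":0,"slide":[-8,24,0],"yaw":0},{"hand":0,"slide":[-10,29.5,0],"yaw":0},{"hand":0,"slide":[-11.5,35,0],"yaw":0},{"hand":0,"slide":[-12,39.7,0],"yaw":0},{"hand":0,"slide":[-12,39.7,0],"yaw":0},{"hand":0,"slide":[-12,39.7,0],"yaw":0},{"hand":0,"slide":[-12,39.7,0],"yaw":0}]'
python3 - <<'E'
from h import *
s,im,c=look("pics/w9.png");print(s["tcp_pos"].round(4))
print(lid(im,c,"red",.124))
E
```

```text
time_s: 34.08
tcp_pos: [0.5138, -0.0826, 0.2615]
ee_rot: [[-1.0, -0.002, 0.0], [-0.002, 1.0, 0.0], [-0.0, 0.0, -1.0]]
wrist_force: [0.6, 0.7, 0.7]
gripper_width: 0.998
time_s: 35.33
tcp_pos: [0.3939, 0.3134, 0.2602]
ee_rot: [[-1.0, -0.001, -0.0], [-0.001, 1.0, -0.0], [0.0, -0.0, -1.0]]
wrist_force: [0.4, -0.8, 0.0]
gripper_width: 1.002
[0.3939 0.3134 0.2602]
(array([0.3927, 0.3145, 0.0291]), np.float64(0.00037))
```

```bash
python3 -m inch '[{"hand":0,"slide":[-0.05,0.1,-4],"yaw":0},{"hand":0,"slide":[-0.05,0.1,-8],"yaw":0},{"hand":0,"slide":[-0.05,0.1,-11],"yaw":0},{"hand":0,"slide":[-0.05,0.1,-11.6],"yaw":0},{"hand":0,"slide":[-0.05,0.1,-11.6],"yaw":0},{"hand":0,"slide":[-0.05,0.1,-11.6],"yaw":0},{"hand":0,"slide":[-0.05,0.1,-11.6],"yaw":0}]'; python3 -m inch '[{"hand":1,"slide":[0,0,0],"yaw":0},{"hand":1,"slide":[0,0,0],"yaw":0},{"hand":1,"slide":[0,0,0],"yaw":0},{"hand":1,"slide":[0,0,0],"yaw":0},{"hand":1,"slide":[0,0,0],"yaw":0},{"hand":1,"slide":[0,0,0],"yaw":0}]'
```

```text
time_s: 36.25
tcp_pos: [0.3937, 0.3158, 0.1454]
ee_rot: [[-1.0, -0.002, 0.001], [-0.002, 1.0, 0.002], [-0.001, 0.002, -1.0]]
wrist_force: [-0.1, 0.5, -0.1]
gripper_width: 1.0
time_s: 37.0
tcp_pos: [0.3932, 0.3153, 0.1441]
ee_rot: [[-1.0, -0.002, -0.0], [-0.002, 1.0, -0.0], [0.0, -0.0, -1.0]]
wrist_force: [0.3, -1.1, -0.0]
gripper_width: 0.685
```

```bash
python3 -m inch '[{"hand":1,"slide":[0,0,1],"yaw":0},{"hand":1,"slide":[0,0,5],"yaw":0},{"hand":1,"slide":[0,0,10],"yaw":0},{"hand":1,"slide":[0,-3,14],"yaw":0},{"hand":1,"slide":[1,-9,15],"yaw":0},{"hand":1,"slide":[2.5,-15,15],"yaw":0},{"hand":1,"slide":[4,-21,15],"yaw":0},{"hand":1,"slide":[5,-26,15],"yaw":0},{"hand":1,"slide":[6,-30,15],"yaw":0},{"hand":1,"slide":[6,-32.4,15],"yaw":0}]'; python3 -m inch '[{"hand":1,"slide":[0,0,0],"yaw":0},{"hand":1,"slide":[0,0,-4],"yaw":0},{"hand":1,"slide":[0,0,-8],"yaw":0},{"hand":1,"slide":[0,0,-12],"yaw":0},{"hand":1,"slide":[0,0,-14],"yaw":0},{"hand":1,"slide":[0,0,-14.8],"yaw":0},{"hand":1,"slide":[0,0,-14.8],"yaw":0},{"hand":1,"slide":[0,0,-14.8],"yaw":0}]'
```

```text
time_s: 38.25
tcp_pos: [0.4533, -0.0104, 0.2944]
ee_rot: [[-1.0, 0.0, 0.0], [0.0, 1.0, 0.0], [-0.0, 0.0, -1.0]]
wrist_force: [-0.3, -0.5, -2.3]
gripper_width: 0.685
time_s: 39.25
tcp_pos: [0.4541, -0.0081, 0.1472]
ee_rot: [[-1.0, -0.002, 0.002], [-0.002, 1.0, 0.001], [-0.002, 0.001, -1.0]]
wrist_force: [-0.0, -0.0, -1.5]
gripper_width: 0.685
```

```bash
python3 -m inch '[{"hand":1,"slide":[-0.03,-0.05,-0.3],"yaw":0},{"hand":1,"slide":[-0.03,-0.05,-0.38],"yaw":0},{"hand":1,"slide":[-0.03,-0.05,-0.38],"yaw":0},{"hand":1,"slide":[-0.03,-0.05,-0.38],"yaw":0}]'
```

```text
time_s: 39.75
tcp_pos: [0.4533, -0.0091, 0.1431]
ee_rot: [[-1.0, -0.002, 0.001], [-0.002, 1.0, 0.0], [-0.001, 0.0, -1.0]]
wrist_force: [-2.2, 0.0, 6.4]
gripper_width: 0.685
```

```bash
python3 -m inch '[{"hand":0,"slide":[0,0,0],"yaw":0},{"hand":0,"slide":[0,0,0],"yaw":0},{"hand":0,"slide":[0,0,0],"yaw":0},{"hand":0,"slide":[0,0,0],"yaw":0},{"hand":0,"slide":[0,0,4],"yaw":0},{"hand":0,"slide":[0,0,8],"yaw":0},{"hand":0,"slide":[0,0,11.8],"yaw":0}]';python3 -m inch '[{"hand":0,"slide":[2,6,0],"yaw":0},{"hand":0,"slide":[4,12,0],"yaw":0},{"hand":0,"slide":[6,18,0],"yaw":0},{"hand":0,"slide":[8,24,0],"yaw":0},{"hand":0,"slide":[10,29.5,0],"yaw":0},{"hand":0,"slide":[11,34.7,0],"yaw":0},{"hand":0,"slide":[11,34.7,0],"yaw":0},{"hand":0,"slide":[11,34.7,0],"yaw":0},{"hand":0,"slide":[11,34.7,0],"yaw":0}]'
python3 - <<'E'
from h import *
s,im,c=look("pics/w10.png");print(s["tcp_pos"].round(4))
print(lid(im,c,"yellow",.124))
E
```

```text
time_s: 40.62
tcp_pos: [0.4529, -0.0091, 0.2617]
ee_rot: [[-1.0, -0.002, 0.0], [-0.002, 1.0, 0.0], [-0.0, 0.0, -1.0]]
wrist_force: [0.6, 0.3, 0.2]
gripper_width: 0.995
time_s: 41.75
tcp_pos: [0.5629, 0.3366, 0.2607]
ee_rot: [[-1.0, -0.001, -0.0], [-0.001, 1.0, -0.0], [0.0, -0.0, -1.0]]
wrist_force: [-0.1, 0.3, 1.0]
gripper_width: 1.002
[0.5629 0.3366 0.2607]
(array([0.5631, 0.3377, 0.0288]), np.float64(0.00081))
```

```bash
python3 -m inch '[{"hand":0,"slide":[0,0.1,-4],"yaw":0},{"hand":0,"slide":[0,0.1,-8],"yaw":0},{"hand":0,"slide":[0,0.1,-11],"yaw":0},{"hand":0,"slide":[0,0.1,-11.8],"yaw":0},{"hand":0,"slide":[0,0.1,-11.8],"yaw":0},{"hand":0,"slide":[0,0.1,-11.8],"yaw":0},{"hand":0,"slide":[0,0.1,-11.8],"yaw":0}]'; python3 -m inch '[{"hand":1,"slide":[0,0,0],"yaw":0},{"hand":1,"slide":[0,0,0],"yaw":0},{"hand":1,"slide":[0,0,0],"yaw":0},{"hand":1,"slide":[0,0,0],"yaw":0},{"hand":1,"slide":[0,0,0],"yaw":0},{"hand":1,"slide":[0,0,0],"yaw":0}]'
```

```text
time_s: 42.68
tcp_pos: [0.5635, 0.3393, 0.1439]
ee_rot: [[-1.0, -0.002, 0.002], [-0.002, 1.0, 0.002], [-0.002, 0.002, -1.0]]
wrist_force: [0.0, 0.0, -0.2]
gripper_width: 0.999
time_s: 43.42
tcp_pos: [0.563, 0.3388, 0.1423]
ee_rot: [[-1.0, -0.002, -0.0], [-0.002, 1.0, -0.0], [0.0, -0.0, -1.0]]
wrist_force: [-0.8, -0.6, 0.2]
gripper_width: 0.682
```

```bash
python3 -m inch '[{"hand":1,"slide":[0,0,1],"yaw":0},{"hand":1,"slide":[0,0,5],"yaw":0},{"hand":1,"slide":[0,0,10],"yaw":0},{"hand":1,"slide":[0,-3,14],"yaw":0},{"hand":1,"slide":[-1,-8,15],"yaw":0},{"hand":1,"slide":[-2,-13,15],"yaw":0},{"hand":1,"slide":[-3,-18,15],"yaw":0},{"hand":1,"slide":[-4,-23,15],"yaw":0},{"hand":1,"slide":[-4.5,-27,15],"yaw":0},{"hand":1,"slide":[-4.5,-28.7,15],"yaw":0}]'; python3 -m inch '[{"hand":1,"slide":[0,0,0],"yaw":0},{"hand":1,"slide":[0,0,-4],"yaw":0},{"hand":1,"slide":[0,0,-8],"yaw":0},{"hand":1,"slide":[0,0,-12],"yaw":0},{"hand":1,"slide":[0,0,-14],"yaw":0},{"hand":1,"slide":[0,0,-14.8],"yaw":0},{"hand":1,"slide":[0,0,-14.8],"yaw":0},{"hand":1,"slide":[0,0,-14.8],"yaw":0}]'
```

```text
time_s: 44.68
tcp_pos: [0.5174, 0.0502, 0.2932]
ee_rot: [[-1.0, 0.0, 0.001], [0.0, 1.0, 0.001], [-0.001, 0.001, -1.0]]
wrist_force: [-0.1, -0.4, -1.3]
gripper_width: 0.685
time_s: 45.68
tcp_pos: [0.5188, 0.0525, 0.1455]
ee_rot: [[-1.0, -0.002, 0.002], [-0.002, 1.0, 0.001], [-0.002, 0.001, -1.0]]
wrist_force: [-0.2, 0.3, -1.6]
gripper_width: 0.683
```

```bash
python3 -m inch '[{"hand":1,"slide":[-0.03,-0.05,-0.3],"yaw":0},{"hand":1,"slide":[-0.03,-0.05,-0.38],"yaw":0},{"hand":1,"slide":[-0.03,-0.05,-0.38],"yaw":0},{"hand":1,"slide":[-0.03,-0.05,-0.38],"yaw":0}]'
```

```text
time_s: 46.18
tcp_pos: [0.518, 0.0514, 0.1412]
ee_rot: [[-1.0, -0.002, 0.001], [-0.002, 1.0, 0.0], [-0.001, 0.0, -1.0]]
wrist_force: [-1.2, -0.3, 2.8]
gripper_width: 0.686
```

```bash
python3 -m inch '[{"hand":0,"slide":[0,0,0],"yaw":0},{"hand":0,"slide":[0,0,0],"yaw":0},{"hand":0,"slide":[0,0,0],"yaw":0},{"hand":0,"slide":[0,0,0],"yaw":0},{"hand":0,"slide":[0,0,4],"yaw":0},{"hand":0,"slide":[0,0,9],"yaw":0},{"hand":0,"slide":[0,0,14],"yaw":0}]';python3 -m inch '[{"hand":0,"slide":[-1,-4,4],"yaw":0},{"hand":0,"slide":[-3.2,-8,8],"yaw":0},{"hand":0,"slide":[-3.2,-10,8],"yaw":0},{"hand":0,"slide":[-3.2,-10,8],"yaw":0},{"hand":0,"slide":[-3.2,-10,8],"yaw":0}]'
python3 - <<'E'
from h import *
s,im,c=look("pics/w11.png");print(s["tcp_pos"].round(4))
for k in("red","yellow","blue"):print(k,lid(im,c,k))
E
python3 -m inch '[{"hand":0,"slide":[-3,-6,0],"yaw":0},{"hand":0,"slide":[-5,-12,0],"yaw":0},{"hand":0,"slide":[-8,-18,0],"yaw":0},{"hand":0,"slide":[-11,-24,0],"yaw":0},{"hand":0,"slide":[-14,-30,0],"yaw":0},{"hand":0,"slide":[-17,-36,0],"yaw":0},{"hand":0,"slide":[-20,-42,0],"yaw":0.1},{"hand":0,"slide":[-23,-46,0],"yaw":0.2},{"hand":0,"slide":[-27,-50,-2],"yaw":0.29},{"hand":0,"slide":[-30.6,-54.9,-6],"yaw":0.29}]'; python3 -m inch '[{"hand":0,"slide":[0,0,0],"yaw":0},{"hand":0,"slide":[0,0,0],"yaw":0}]'
python3 - <<'E'
from h import *
for n in("scene","side"):
    b=cv2.imread(f"pics/{n}0.png");a=capture(n);cv2.imwrite(f"pics/{n}2.png",a)
    for k in("red","yellow","blue"):
        q=[]
        for st,ce in blobs(b,k,4):
            for st2,ce2 in blobs(a,k,4):
                if np.hypot(*(ce-ce2))<6 and st[4]>150: print(n,k,st[4],st2[4],ce.round(1),(ce2-ce).round(2))
    if n=="scene": cv2.imwrite("pics/end.png",np.vstack([cv2.resize(x[70:220,165:475],(620,300)) for x in(b,a)]))
E
```

```text
time_s: 47.05
tcp_pos: [0.5175, 0.0513, 0.282]
ee_rot: [[-1.0, -0.002, -0.0], [-0.002, 1.0, -0.0], [0.0, -0.0, -1.0]]
wrist_force: [0.2, 1.1, 0.2]
gripper_width: 1.001
time_s: 47.68
tcp_pos: [0.4856, -0.0483, 0.36]
ee_rot: [[-1.0, -0.002, -0.001], [-0.002, 1.0, 0.0], [0.001, 0.0, -1.0]]
wrist_force: [0.4, -0.3, 0.1]
gripper_width: 1.0
[ 0.4856 -0.0483  0.36  ]
red (array([ 0.4538, -0.0097,  0.0291]), np.float64(0.00044))
yellow (array([0.5177, 0.0497, 0.0293]), np.float64(0.00044))
blue (array([ 0.5142, -0.0827,  0.0291]), np.float64(0.00045))
time_s: 48.98
tcp_pos: [0.1906, -0.5846, 0.3117]
ee_rot: [[-0.957, -0.289, 0.001], [-0.289, 0.957, -0.002], [-0.0, -0.002, -1.0]]
wrist_force: [1.8, -0.4, 0.3]
gripper_width: 1.002
time_s: 49.22
tcp_pos: [0.1916, -0.5828, 0.3111]
ee_rot: [[-0.958, -0.288, -0.001], [-0.288, 0.958, 0.001], [0.001, 0.001, -1.0]]
wrist_force: [-0.5, 0.0, 0.5]
gripper_width: 0.997
scene red 282 282 [314.1 127.3] [-0.24 -0.14]
scene yellow 2590 2601 [ 69.5 177.1] [-0.09 -0.06]
scene yellow 632 632 [ 21.4 188.8] [-0.06 -0.03]
scene yellow 332 336 [324.9 147.8] [-0.05 -0.09]
scene blue 458 457 [418.8 277.2] [ 0.01 -0.02]
scene blue 292 293 [283.7 134.6] [-0.24 -0.18]
side red 372 374 [393.9 173.4] [-0.1  -0.19]
side yellow 363 366 [358.1 176.8] [ 0.2  -0.03]
side blue 500 507 [165.6 253.1] [0.02 0.11]
side blue 179 178 [382.9 155.4] [ 0.08 -0.02]
```

View pics/end.png

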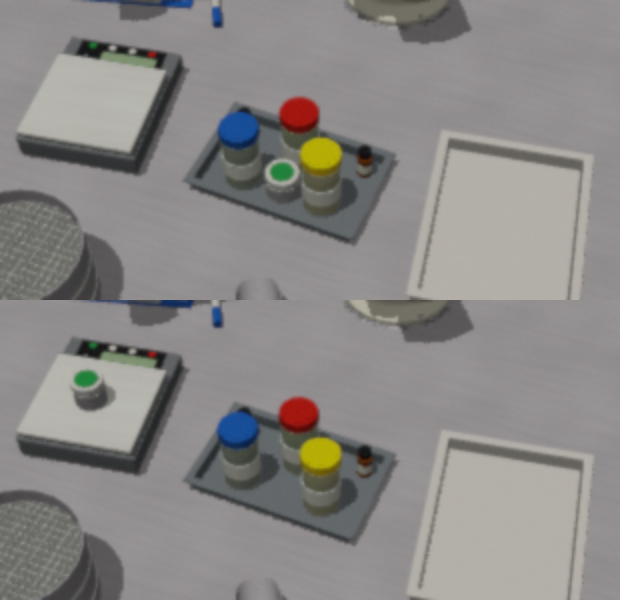

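The jars are back within 0.3 px of the start pictures. In this view the tin at (90,395) looks slightly off the pan middle, so I'll check it with the fixed cameras.

```bash
python3 - <<'E'
from h import *
for n in("scene","side"):
    a=cv2.imread(f"pics/{n}2.png");c=cam(n)
    for st,ce in blobs(a,"green",2):print(n,"green",st,ce.round(1),ray(c,ce,.108).round(4))
a=cv2.imread("pics/side2.png");b=cv2.imread("pics/scene2.png")
cv2.imwrite("pics/e2.png",np.hstack([cv2.resize(a[120:190,375:485],(440,280),interpolation=2),cv2.resize(b[85:160,170:265],(355,280),interpolation=2)]))
c=cam("wrist",{"tcp_pos":np.array([.4957,-.3518,.2822]),"ee_rot":np.array([[-1,-.002,0],[-.002,1,.001],[0,.001,-1.]])})
P=np.array([ray(c,u,.06) for u in[(228,117),(400,91),(408,243),(261,260)]],np.float32);print(P.round(3).tolist(),P.mean(0))
E
```

```text
scene green (np.int32(203), np.int32(106), np.int32(10), np.int32(7), np.int32(59)) [207.5 108.9] [ 0.498  -0.3506]
scene green (np.int32(210), np.int32(91), np.int32(4), np.int32(3), np.int32(9)) [211.1  92.1] [ 0.4274 -0.3766]
side green (np.int32(420), np.int32(130), np.int32(8), np.int32(2), np.int32(13)) [423.7 130.5] [ 0.4959 -0.3504]
side green (np.int32(466), np.int32(151), np.int32(3), np.int32(1), np.int32(3)) [467. 151.] [ 0.3426 -0.2626]
[[0.42100000381469727, -0.45500001311302185], [0.39399999380111694, -0.2720000147819519], [0.5709999799728394, -0.24699999392032623], [0.5950000286102295, -0.4309999942779541]] [ 0.4952783  -0.35107538]
```

View pics/e2.png

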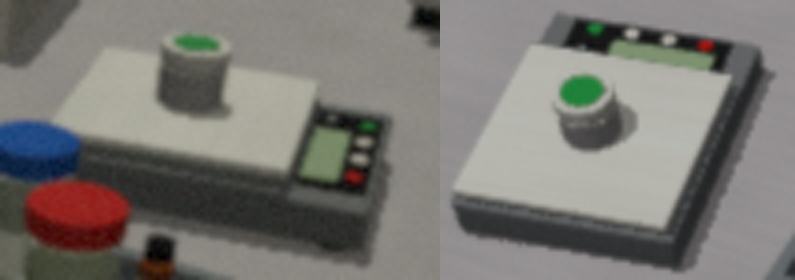

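Both views show the tin upright on the pan. All cameras put it at about (0.497,-0.351), against a pan centre of (0.496,-0.351). I'm handing in.

```bash
python3 -c "
from station import *
print(finish_job(),sense()['time_s'])"
```

```text
the job is handed in; nothing more can be done
the job is handed in; nothing more can be done
```

The job is done and handed in, at about 49 s on the robot's clock. I stood the yellow, red and blue jars in the white tray, put the tin on the scale pan, then returned blue, red and yellow to their starting places.

Last checks:
- **Tin:** it stands upright at about (0.497, -0.351). I measured the pan centre at (0.496, -0.351), so it is within about 2 mm of the middle, and the fixed cameras agree.
- **Jars:** they stand upright in the sample tray. Their lids are within 0.3 px of the start pictures in both fixed cameras, under about 1 mm. The wrist view agrees to about 1 mm.
- **Vials and scoop:** I never touched them. In the last picture one vial and the part of the scoop in view look unmoved. The other vial is mostly hidden behind the blue jar, and I did not measure any of the three.
- **Forces:** the highest wrist force reading at the end of a move was about 7 N.

No check failed. In one small picture the tin looked off-centre, but measuring it showed this was only perspective.

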